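Clear a jammed blank from the feed chute and stack it on a separator

ROBOT

A 7-joint arm with a two-finger parallel gripper is mounted at the origin on the work surface. World frame = base frame: x ahead of the robot, y to its left, z up, the work surface at z = 0. Lengths are in m, angles in rad, forces in N, time in s.
With the tool pointing down it reaches from about 0.4 to 0.85 m from the base axis. Payload 4.5 kg.
Tool frame: the origin (TCP) lies midway between the tips of the shut fingers; the grasp point (between the pads) lies 19 mm behind it; z points along the fingers, y is the direction in which the jaws open and shut (so a half turn about z gives the same grasp; the last joint's range is limited). The gripper opens to 88 mm and grips with 3 to 60 N. Pads are 18 mm wide; open, the fingers measure 123 mm over their backs; the gripper's body (75 mm by 187 mm) begins 45 mm behind the grasp point.
Start: joints at [-1.179, 0.689, -0.195, 1.565, 0.157, 0.902, -0.215], TCP at [0.219, 0.585, 0.239] pointing down, gripper open.
Joint ranges: [-3.01, 3.01], [-0.46, 2.08], [-1.47, 1.51], [0.13, 2.56], [-1, 4.14], [0.04, 2.09], [-2.66, 2.66]. Speed limits (rad/s): [2.57, 2.57, 3.14, 3.14, 3.14, 3.14, 3.14].

INTERFACE

Orientations are given as a unit quaternion [x, y, z, w].
In Python, from plant import r, viewer gives the robot as it stands.
- The arm moves only by the tool play_rows, never from a script. Its argument "commands" is a list of rows, each an object with "delta_rot": the turn, a rotation vector about the tool's x, y, z normalised to -1 to 1, where 1 is pi rad, a list of three; "travel": the shift along the tool's x, y, z normalised to -1 to 1, where 1 is 15 cm, a list of three; "gripper": the opening, from -1 (shut) to 1 (fully open). In form: [{"delta_rot": [wx, wy, wz], "travel": [x, y, z], "gripper": gripper}, ...]. A call has 1 to 12 rows; each row is the pose to reach, as a shift and turn from the pose commanded when the call began, along the tool's axes at that moment, turning the shorter way round; what a row does not reach only later rows make up. A row lasts 1/8 s, in which the tool goes at most 62.5 mm and 10.7 degrees, less where a joint would pass 70% of its speed; a pose out of reach is approached as far as the arm can. A call with a number of a shift or a turn outside -1 to 1 is refused whole. A call with a gripper value outside its range is refused whole. The fingers move at their own pace and stop on an object; "force" is the grip in N (left out, the last holds). Time passes only in rows, so rows that repeat a pose let the fingers close. It gives the time, the measured TCP pose, the force and the opening at its end, in the units of the state.
- r.get_state(): the state, without advancing time (a new reading comes with each control period).
- viewer.snapshot(name): name is "scene" or "top" or "wrist"; returns a dict with "color" (420x560x3 uint8, red, green, blue), "z_map" (420x560 float32, m along the optical axis (not along the pixel's ray), 0 where there is no reading), "fx", "fy", "cx", "cy" (pixels), "origin" and "attitude" of the camera in the world. Camera axes: x right, y up, looking along -z (the intrinsics and any distortion apply to the point x, -y, -z); pixel columns grow to the right and rows downward; lengths in m; the calibration is good to about 2 mm. A picture is of the moment at which its call begins.
- r.finish_job(): hands the job in, once; it reports no verdict.
Trained networks look in the newest picture that a camera, given by its name, has taken for a name from the list of things; names that differ only in an ending like _2 or _b are one class to them, and where a whole thing is asked for, a point or a joint stands for the part that bears it (a point fixed in the world has none). Each returns a list of dicts, best first, with "conf" (0 to 1); they miss things now and then, are a little off and sometimes report something else, mostly with a low value. They report only what shows in the picture. A call takes as long as a camera call. They do not tell look-alikes from the thing itself.
- viewer.outline_of(camera, label): "pixels" (420x560 bool, what is visible of it) and "at" ([column, row] in pixels, amid what is visible of it).
- viewer.pinpoint(camera, label): "at" ([column, row] in pixels: a listed point, or the origin of a listed thing).
The state is a dict: "clock": time; "q": joint angles; "qd": joint speeds; "joint_torque": joint torques, N m; "tool_pos": TCP position; "eef_rot": TCP orientation; "contact_force": force on the tool from outside, world axes, zero at the start; "moment": the same for the moment, N m; "opening": opening from 0.0 (shut) to 1.0 (fully open).
Only numpy, scipy, OpenCV 4.12 (cv2) and the standard library are available. Lean on these libraries where they do the work, as an engineer would, in place of code of your own. Each camera call takes 0.05 s, during which the arm holds its last target. There are 200 camera calls.

TASK

An aluminium blank has jammed under the inturned lips at the low end of the feed chute: nudge it backward up the chute until it is wholly clear of the lips, then lift it out. On the pallet that holds only one blank, lay the loose black separator sheet squarely over that blank and set the freed blank squarely, right way up, flat and gently on top of the sheet, long sides all lined up and ends about level. Leave the blank already on that pallet, the finished stack, the pocket torch and the wrench where they are.

Things in the scene. Friction and masses are not known exactly. Their poses are not given: they have to be found in the camera images.
- chute: Fixed dark sheet-steel feed chute, 360 mm long, tilted 12 degrees. Origin: on the chute floor's centreline, halfway along, 90 mm above the bench. Own x runs uphill along the floor, y across, z square to the floor. Channel 60 mm wide inside. Walls 36 mm high from x = -180 to +10 mm, only 10 mm high from +10 to +180 mm; all walls 3 mm thick. The upper end is open.
- chute_lips (a point): Uphill end of the lips, a point on the chute floor's centreline (chute x = +10 mm). From here 150 mm downhill the walls carry inturned lips, each reaching 6 mm in over the channel, underside 33 mm and top 36 mm above the floor; they leave an open slot 48 mm wide along the middle. Uphill of here the chute is open.
- chute_stop (a point): Foot of the 16 mm high end stop at the low end, on the floor's centreline (chute x = -176 mm). The floor between it and the jammed blank, about 45 to 75 mm, is free and reachable from above through the slot.
- jam_blank: The jammed blank: plain aluminium block 110 x 56 x 30 mm (own x, y, z), about 0.5 kg, two screw holes in its top, lying along the chute wholly under the lips' stretch. Origin: centre of its underside. It stays by friction wherever it is left on the chute (friction 0.3 or more).
- pallet: Fixed plywood pallet board 136 x 76 x 12 mm, origin centre of its underside on the bench, with an end cleat 6 mm high at x = +-63 mm; holds a single blank.
- base_blank: The single blank on the pallet, loose, 110 x 56 x 30 mm, same as the jammed one. Origin: centre of its underside, 12 mm above the bench; its x along the pallet.
- sheet: Separator sheet: stiff black plastic slab 130 x 64 x 6 mm (own x, y, z), 60 g, lying flat on the sheet stand. Origin: centre of its underside, 30 mm above the bench at the start. It overhangs the stand along both long sides by 14 mm, so that it can be gripped across its 64 mm width.
- sheet_stand: Fixed stand under the sheet, its top 90 x 36 mm at 30 mm above the bench; foot 100 x 60 mm, 4 mm thick. Origin: centre of its underside; x along the sheet.
- pallet_full: Fixed pallet like the other, with a finished stack on it: blank, separator sheet, blank, top 78 mm above the bench. Origin as the other.
- full_low: Lower blank of the finished stack (leave alone). Origin centre of its underside.
- full_sheet: Separator sheet of the finished stack (leave alone). Origin centre of its underside.
- full_top: Upper blank of the finished stack (leave alone). Origin centre of its underside.
- torch: Black pocket work torch 145 x 22 x 20 mm lying on the bench (leave alone). Origin centre of its underside, x along it.
- wrench: Steel wrench 160 mm long lying flat on the bench (leave alone). Origin centre of its underside, x along it.
- sock_bin: Fixed open blue plastic bin of sockets, 150 x 100 x 60 mm, at the far right. Origin centre of its underside.
There are look-alikes about, which are no part of the job. Leave any yellow look-alike of the sheet alone. Leave any blue look-alike of the jam_blank alone.

How it is judged:
By the outcome, as a careful person would: the job done as asked, in the order asked, and still so for the second after the job is handed in, with the robot touching nothing.
It also fails if it takes over 67 s, if anything falls off the work surface, if the arm or the gripper's body presses on something with over 40 N, if the wrist force passes 120 N, or if a joint passes its speed limit or range.

## Working session

There is one attempt and no reset: what is moved stays moved. The work goes in short steps, Python scripts to look and compute and a tool call to move; the robot and the scene stay as the last step left them, time stands still between calls to the robot, and variables do not carry over. Pictures are saved under pics/ and viewed, about 8 in all and at most 12, crops included, and the job is handed in when it is done.

Besides the shell and the picture viewer there is one more tool, called after ">>>" as name([rows], argument=value, ...), one row to a line, values as JSON. play_rows: Moves the arm, as the interface text tells. Its arguments: {"type":"object","properties":{"commands":{"type":"array","items":{"type":"object","properties":{"delta_rot":{"type":"array","items":{"type":"number","minimum":-1,"maximum":1}},"travel":{"type":"array","items":{"type":"number","minimum":-1,"maximum":1}},"gripper":{"type":"number"}}}},"force":{"type":"number"}},"required":["commands"]}

```bash
mkdir -p pics; ls
cat > h.py <<'E'
import numpy as np, cv2
from scipy.spatial.transform import Rotation as R
from plant import r, viewer
def snap(n,f=None):
    s=viewer.snapshot(n)
    if f: cv2.imwrite('pics/'+f,s['color'][...,::-1])
    return s
def att(s):
    a=np.array(s['attitude'])
    return a if a.shape==(3,3) else R.from_quat(a).as_matrix()
def cloud(s):
    z=s['z_map']; v,u=np.mgrid[:z.shape[0],:z.shape[1]]
    p=np.stack([(u-s['cx'])/s['fx']*z,-(v-s['cy'])/s['fy']*z,-z],-1)
    return p@att(s).T+np.array(s['origin'])
E
python3 - <<'E'
from h import *
st=r.get_state();print(st)
for n in ['scene','top']:
    s=snap(n,n+'0.png'); print(n,{k:s[k] for k in s if k not in('color','z_map')})
    np.savez(n+'0.npz',**s)
    P=cloud(s)
    for l in ['chute','chute_lips','chute_stop','jam_blank','pallet','base_blank','sheet','sheet_stand','pallet_full','torch','wrench','sock_bin']:
        for d in viewer.pinpoint(n,l)[:4]:
            c,w=np.round(d['at']).astype(int); 
            print(l,round(d['conf'],2),c,w,P[w,c].round(3) if 0<=w<420 and 0<=c<560 else '')
E
python3 -c "
import cv2,numpy as np
a=cv2.imread('pics/scene0.png');b=cv2.imread('pics/top0.png');print(a.shape)"
```

```text
pics
{'clock': 0.0, 'q': array([-1.17919377,  0.68996344, -0.19453406,  1.56635431,  0.15729903,
        0.90247168, -0.21508957]), 'qd': array([-0.00111606, -0.00052844,  0.00014679,  0.00112903, -0.00293342,
        0.00035796,  0.00074705]), 'joint_torque': array([ 1.56835395e-04, -5.27546239e+01, -1.26709040e+00, -1.53428757e+01,
       -5.27182524e-02,  6.53525072e-03,  1.73994613e-04]), 'tool_pos': array([0.21869984, 0.58481511, 0.23792061]), 'eef_rot': array([ 1.77893816e-01,  9.84049275e-01, -8.96180684e-04, -1.02839293e-04]), 'contact_force': array([-0.7222999 , -0.27662689,  0.78710452]), 'moment': array([ 0.01571061, -0.04217735, -0.03484324]), 'opening': 1.0005475897940668}
scene {'fx': 521.744097489308, 'fy': 521.744097489308, 'cx': 282.86360675396594, 'cy': 200.45696111321678, 'origin': array([ 1.0595308 , -0.88277526,  0.91783898]), 'attitude': array([0.39271514, 0.11739835, 0.2505662 , 0.87704562])}
chute 0.63 331 135 [0.543 0.169 0.117]
chute 0.58 305 244 [ 0.653 -0.155  0.044]
chute_lips 0.73 336 131 [0.546 0.192 0.118]
chute_lips 0.58 381 232 [ 0.779 -0.004  0.02 ]
[... 1094 characters left out ...]
8 223 [0.52  0.193 0.116]
chute_lips 0.94 141 220 [0.53  0.216 0.093]
chute_stop 0.67 219 220 [0.54  0.035 0.055]
jam_blank 0.87 155 165 [0.683 0.209 0.028]
jam_blank 0.72 170 221 [0.526 0.143 0.112]
base_blank 0.92 281 186 [ 0.632 -0.114  0.043]
sheet 0.94 354 236 [ 0.511 -0.297  0.031]
sheet 0.76 416 232 [ 0.528 -0.457  0.007]
sheet_stand 0.34 143 220 [0.53  0.211 0.095]
pallet_full 0.65 280 263 [ 0.437 -0.116  0.082]
pallet_full 0.58 352 238 [ 0.506 -0.292  0.035]
torch 0.96 238 138 [ 0.763 -0.     0.018]
wrench 0.92 208 282 [0.391 0.061 0.013]
wrench 0.42 286 190 [ 0.621 -0.127  0.045]
sock_bin 0.56 354 166 [ 0.697 -0.302  0.009]
sock_bin 0.35 277 263 [ 0.436 -0.109  0.082]
(420, 560, 3)
```

View pics/scene0.png

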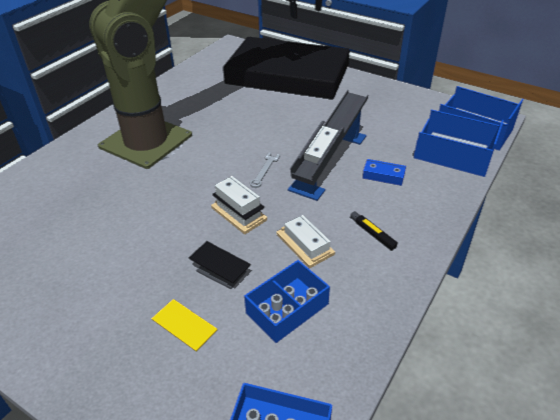

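View pics/top0.png

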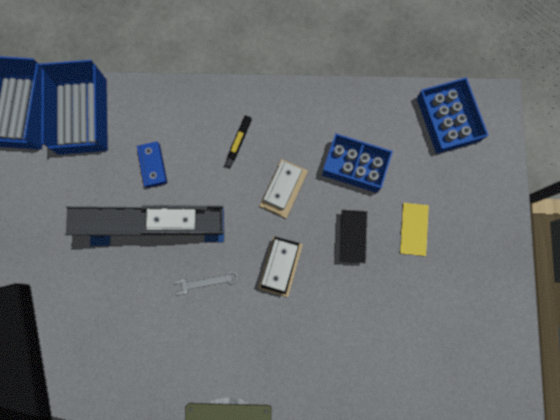

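The scene view shows the chute at about (330,140) with the silver jammed blank at (321,145). The single-blank pallet is at (306,240), the finished stack at (239,203) and the black sheet at (220,264). In the top view the same things are at (171,220), (284,186), (281,265) and (353,236).

Look-alikes, in top-view pixels:
- **Sheet:** the black one at (353,236) on the stand is the one meant. The yellow one at (415,229) is not.
- **Jammed blank:** the silver one in the chute at (171,220) is the one meant. The blue one at (151,165) is not.

Next I'll measure the poses precisely.

```bash
cat >> h.py <<'E'
def rect(P,c,rad,zlo,zhi):
    m=(np.hypot(P[...,0]-c[0],P[...,1]-c[1])<rad)&(P[...,2]>zlo)&(P[...,2]<zhi)
    mm=cv2.morphologyEx(m.astype(np.uint8),cv2.MORPH_OPEN,np.ones((3,3),np.uint8))
    n,l,s,_=cv2.connectedComponentsWithStats(mm)
    if n<2: return None
    m=(l==1+np.argmax(s[1:,4]))
    q=P[m]; (cx,cy),(w,h),a=cv2.minAreaRect(q[:,:2].astype(np.float32))
    if w<h: w,h,a=h,w,a+90
    a=(a+90)%180-90
    return np.round([cx,cy,np.median(q[:,2]),w,h,a],4),m.sum()
E
python3 - <<'E'
from h import *
S={n:dict(np.load(n+'0.npz')) for n in['scene','top']}
for n,s in S.items():
    P=cloud(s); print(n,'bench z',np.median(P[(abs(P[...,2])<.015)][:,2]))
    print('base',rect(P,(.64,-.13),.09,.032,.052))
    print('pallet',rect(P,(.64,-.13),.09,.008,.06))
    print('full',rect(P,(.45,-.12),.09,.068,.09))
    print('sheet',rect(P,(.51,-.297),.09,.025,.048))
    print('torch',rect(P,(.77,-.01),.1,.01,.03))
    print('blue',rect(P,(.685,.2),.08,.02,.04))
    # chute profile: points with z>0.02 in region
    m=(P[...,0]>.42)&(P[...,0]<.65)&(P[...,1]>-.02)&(P[...,1]<.45)&(P[...,2]>.03)&(P[...,2]<.22)
    q=P[m]; print('chute',m.sum(),q.min(0),q.max(0))
    c=s['color'].astype(int); br=m&(c.min(-1)>110)
    b=P[br]; 
    (cx,cy),(w,h),a=cv2.minAreaRect(b[:,:2].astype(np.float32)); print('blank',br.sum(),cx,cy,w,h,a)
    A=np.c_[b[:,:2]-[cx,cy],np.ones(len(b))]; co=np.linalg.lstsq(A,b[:,2],rcond=None)[0]; print('plane',co, 'tilt',np.degrees(np.arctan(np.hypot(*co[:2]))),'dir',np.degrees(np.arctan2(co[1],co[0])), 'res',np.std(A@co-b[:,2]))
    print('all chute rect',cv2.minAreaRect(q[:,:2].astype(np.float32)))
E
python3 - <<'E'
import cv2
a=cv2.imread('pics/top0.png')[190:250,50:240];b=cv2.imread('pics/scene0.png')[85:205,280:380]
a=cv2.resize(a,None,fx=4,fy=4,interpolation=2);b=cv2.resize(b,None,fx=2.9,fy=2.9,interpolation=2)
import numpy as np
o=np.zeros((600,800,3),np.uint8);o[:240,:760]=a;o[245:245+b.shape[0],:b.shape[1]]=b
c=cv2.resize(cv2.imread('pics/top0.png')[150:290,250:440],None,fx=2.5,fy=2.5,interpolation=2);o[245:595,300:775]=c[:350,:475]
cv2.imwrite('pics/crop1.png',o)
E
```

```text
scene bench z -4.622591675573773e-05
base (array([  0.6356,  -0.1179,   0.0415,   0.1129,   0.0592, -23.8587]), np.int64(881))
pallet (array([  0.6331,  -0.1224,   0.0387,   0.1398,   0.0778, -21.0555]), np.int64(1553))
full (array([  0.4301,  -0.1132,   0.0776,   0.1152,   0.0609, -14.8491]), np.int64(751))
sheet (array([ 0.5095, -0.2942,  0.0357,  0.1341,  0.0676, -1.3852]), np.int64(1294))
torch (array([ 7.54500e-01,  4.00000e-04,  1.93000e-02,  1.46200e-01,
        2.58000e-02, -2.01988e+01]), np.int64(458))
blue (array([ 0.6868,  0.2191,  0.0296,  0.1101,  0.0639, 16.0048]), np.int64(605))
chute 2883 [0.48394421 0.01967853 0.03003827] [0.6499944  0.38745729 0.13731496]
blank 587 0.5706251859664917 0.19554626941680908 0.1594514101743698 0.33865272998809814 2.503843307495117
plane [-0.01951358  0.13906736  0.11337147] tilt 7.993757673691402 dir 97.98745135640833 res 0.005937933771552791
all chute rect ((0.5702052116394043, 0.20515009760856628), (0.1594514101743698, 0.36782097816467285), 2.503843307495117)
top bench z 0.00028466469669563566
base (array([  0.637 ,  -0.1182,   0.0422
[... 249 characters left out ...]
.5112, -0.2948,  0.0362,  0.1304,  0.0641, -2.2244]), np.int64(1358))
torch (array([ 7.57200e-01,  1.00000e-04,  1.96000e-02,  1.47000e-01,
        2.30000e-02, -1.98906e+01]), np.int64(465))
blue (array([ 0.6877,  0.2191,  0.03  ,  0.1115,  0.0568, 14.5121]), np.int64(928))
chute 4639 [0.48583755 0.02070368 0.03009826] [0.64907895 0.38162736 0.13963454]
blank 976 0.5316535234451294 0.1473684310913086 0.05093889310956001 0.11711924523115158 2.9854753017425537
plane [-0.0262501   0.19574346  0.10842058] tilt 11.171901903745638 dir 97.6380589684496 res 0.004009149376409245
all chute rect ((0.5719984769821167, 0.20389622449874878), (0.15450257062911987, 0.36073940992355347), 2.9913506507873535)
```

View pics/crop1.png

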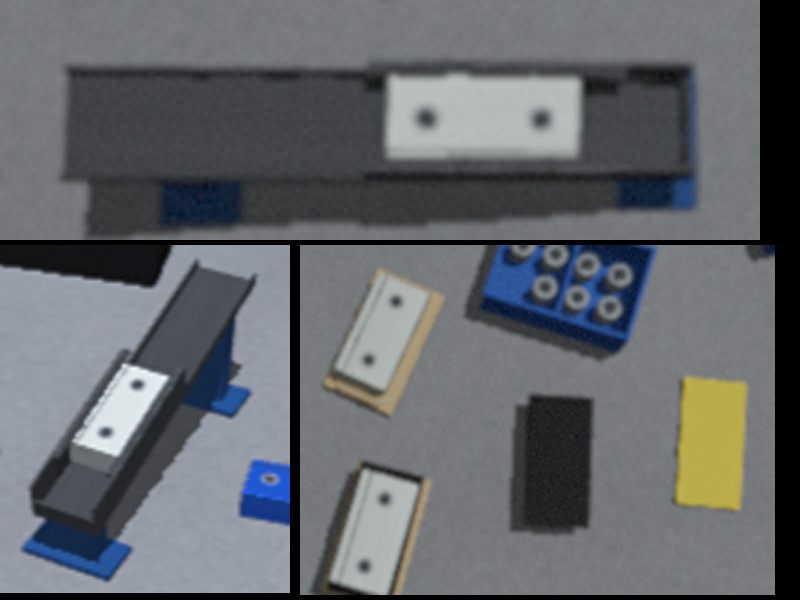

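The crop confirms it: the silver blank with its two screw holes is under the lips in the chute, and the black sheet is on the stand. The yellow and blue ones are separate. Now I'll fit the chute frame.

```bash
cat > c.py <<'E'
from h import *
from scipy.optimize import least_squares
T=np.radians(12)
def frame(x0,y0,yaw): # chute R, origin
    return R.from_euler('ZY',[yaw,-T]).as_matrix(),np.array([x0,y0,.09])
def analyse(P,c,p0=(.53,.205,np.radians(97))):
    p=np.array(p0)
    for it in range(6):
        M,o=frame(*p); L=(P-o)@M
        ok=(abs(L[...,0])<.2)&(abs(L[...,1])<.045)&(L[...,2]>-.01)&(L[...,2]<.05)
        q=L[ok]; xs=[];ce=[];wd=[]
        for x in np.arange(-.17,.175,.01):
            y=q[abs(q[:,0]-x)<.006][:,1]
            if len(y)>5: xs.append(x);ce.append((y.min()+y.max())/2);wd.append(np.ptp(y))
        k,b=np.polyfit(xs,ce,1)
        e=q[abs(q[:,1])<.025][:,0]; dx=(e.min()+e.max())/2
        p=p+[M[0,1]*b+M[0,0]*dx,M[1,1]*b+M[1,0]*dx,k]
    fl=q[(q[:,0]>.06)&(abs(q[:,1])<.02)][:,2]
    br=ok&(c.min(-1)>105); bl=cv2.morphologyEx(br.astype(np.uint8),cv2.MORPH_OPEN,np.ones((3,3),np.uint8))>0
    B=L[bl]; top=B[abs(B[:,2]-.030)<.006]
    print('chute',p[:2].round(4),np.degrees(p[2]).round(2),'width',np.median(wd).round(4),'len',np.ptp(e).round(4),'floor z',np.median(fl).round(4))
    if len(top): print(' blank x',np.percentile(top[:,0],[1,99]).round(4),'y',np.percentile(top[:,1],[1,99]).round(4),'z',np.median(B[:,2]).round(4),len(B))
    return p
E
python3 - <<'E'
from c import *
for n in['scene','top']:
    s=np.load(n+'0.npz'); P=cloud(s); analyse(P,s['color'])
    # brightness-based rect of base
E
```

```text
chute [0.5265 0.2053] 93.08 width 0.0672 len 0.3693 floor z -0.0002
 blank x [-0.1127 -0.0032] y [-0.0236  0.0252] z 0.03 542
chute [0.5279 0.205 ] 93.02 width 0.0659 len 0.3596 floor z 0.0001
 blank x [-0.1119 -0.0039] y [-0.0248  0.0239] z 0.0302 988
```

```bash
cat >> c.py <<'E'
CH=(.5274,.2051,np.radians(93.05))
def chute(x,z,y=0.):
    M,o=frame(*CH); X=M[:,0];Z=-M[:,2]
    return o+M@[x,y,z], np.stack([X,np.cross(Z,X),Z],1)
def down(x,y,z,deg): # tool x heading deg
    a=np.radians(deg);X=np.array([np.cos(a),np.sin(a),0]);Z=np.array([0,0,-1.])
    return np.array([x,y,z]),np.stack([X,np.cross(Z,X),Z],1)
def plan(*wps,start=None):
    s=r.get_state(); p0,R0=start or (s['tool_pos'],R.from_quat(s['eef_rot']).as_matrix())
    print('t',round(s['clock'],2),'at',s['tool_pos'].round(4),'F',s['contact_force'].round(1),'open',round(s['opening'],3))
    for p,Rm in wps:
        print('travel',((R0.T@(p-p0))/.15).round(3).tolist(),'rot',(R.from_matrix(R0.T@Rm).as_rotvec()/np.pi).round(4).tolist())
E
python3 - <<'E'
from c import *
M,o=frame(*CH)
a=(o+M@[-.12,0,.2],chute(0,0)[1]);
b=chute(-.142,.1)
p=np.array([.219,.585,.239]); print(a[0],b[0])
plan(((p+(a[0]-p)*.27),down(0,0,0,140)[1]), start=None)
g=(p+(a[0]-p)*.27,down(0,0,0,140)[1])
plan((p+(a[0]-p)*.54,down(0,0,0,117)[1]),start=g)
g=(p+(a[0]-p)*.54,down(0,0,0,117)[1])
plan((p+(a[0]-p)*.8,a[1]),start=g)
E
```

```text
[0.53585785 0.04636512 0.26068012] [0.53589659 0.04563807 0.1582913 ]
t 1.3 at [0.2189 0.5855 0.2387] F [-0.8  0.6 -0.5] open 0.996
travel [-0.876, -0.711, -0.041] rot [0.0, -0.0, 0.1083]
t 1.3 at [0.2189 0.5855 0.2387] F [-0.8  0.6 -0.5] open 0.996
travel [-1.06, -0.376, -0.039] rot [0.0, 0.0, 0.1278]
t 1.3 at [0.2189 0.5855 0.2387] F [-0.8  0.6 -0.5] open 0.996
travel [-1.081, 0.065, -0.038] rot [-0.0139, 0.0657, 0.1326]
```

>>> play_rows([
  {"delta_rot":[0,0,0.05],"travel":[-0.4,-0.33,-0.1],"gripper":-1},
  {"delta_rot":[0,0,0.108],"travel":[-0.876,-0.711,-0.1],"gripper":-1},
  {"delta_rot":[0,0,0.108],"travel":[-0.876,-0.711,-0.1],"gripper":-1},
  {"delta_rot":[0,0,0.108],"travel":[-0.876,-0.711,-0.1],"gripper":-1},
], force=30)

```text
clock: 1.8
tool_pos: [0.3075, 0.4357, 0.2541]
eef_rot: [0.345, 0.939, -0.001, 0.001]
contact_force: [0.0, 1.1, -0.0]
opening: 0.575
```

Run:
```python
from c import *
M,o=frame(*CH); print(r.get_state()['q'].round(2))
a=(o+M@[-.12,0,.2],chute(0,0)[1])
p=r.get_state()['tool_pos']
plan((p+(a[0]-p)*.38,down(0,0,0,117)[1]))
```

```text
[-0.97  0.55 -0.12  1.83  0.09  0.78 -0.27]
t 1.8 at [0.3075 0.4357 0.2541] F [ 0.   1.1 -0. ] open 0.575
travel [-1.079, -0.377, -0.013] rot [-0.0001, 0.0009, 0.1259]
```

>>> play_rows([
  {"delta_rot":[0,0,0.06],"travel":[-0.4,-0.14,0],"gripper":-1},
  {"delta_rot":[0,0,0.12],"travel":[-0.8,-0.28,0],"gripper":-1},
  {"delta_rot":[0,0,0.126],"travel":[-1,-0.35,0],"gripper":-1},
  {"delta_rot":[0,0,0.126],"travel":[-1,-0.35,0],"gripper":-1},
])

```text
clock: 2.3
tool_pos: [0.3872, 0.3016, 0.2539]
eef_rot: [0.521, 0.853, 0.0, 0.0]
contact_force: [-0.3, 0.0, 0.3]
opening: 0.116
```

Run:
```python
from c import *
M,o=frame(*CH)
a=(o+M@[-.12,0,.2],chute(0,0)[1])
p=r.get_state()['tool_pos']
plan((p+(a[0]-p)*.55,a[1]))
plan((p+(a[0]-p)*1,a[1]))
```

```text
t 2.3 at [0.3872 0.3016 0.2539] F [-0.3  0.   0.3] open 0.116
travel [-1.081, 0.058, -0.024] rot [-0.0138, 0.0658, 0.1334]
t 2.3 at [0.3872 0.3016 0.2539] F [-0.3  0.   0.3] open 0.116
travel [-1.966, 0.106, -0.044] rot [-0.0138, 0.0658, 0.1334]
```

>>> play_rows([
  {"delta_rot":[-0.007,0.033,0.066],"travel":[-0.4,0.02,-0.02],"gripper":-1},
  {"delta_rot":[-0.0138,0.0658,0.1334],"travel":[-0.8,0.043,-0.03],"gripper":-1},
  {"delta_rot":[-0.0138,0.0658,0.1334],"travel":[-1,0.054,-0.03],"gripper":-1},
  {"delta_rot":[-0.0138,0.0658,0.1334],"travel":[-1,0.054,-0.03],"gripper":-1},
])

```text
clock: 2.8
tool_pos: [0.4636, 0.1722, 0.2581]
eef_rot: [0.684, 0.722, 0.072, -0.076]
contact_force: [0.1, 0.6, 0.9]
opening: 0.009
```

Run:
```python
from c import *
plan(chute(-.142,.12),chute(-.142,.06))
```

```text
t 2.8 at [0.4636 0.1722 0.2581] F [0.1 0.6 0.9] open 0.009
travel [-0.987, 0.437, 0.337] rot [0.0, -0.0002, -0.0001]
travel [-0.988, 0.437, 0.737] rot [0.0, -0.0002, -0.0001]
```

>>> play_rows([
  {"delta_rot":[0,0,0],"travel":[-0.4,0.18,0.1],"gripper":-1},
  {"delta_rot":[0,0,0],"travel":[-0.8,0.35,0.2],"gripper":-1},
  {"delta_rot":[0,0,0],"travel":[-0.987,0.437,0.337],"gripper":-1},
  {"delta_rot":[0,0,0],"travel":[-0.987,0.437,0.55],"gripper":-1},
  {"delta_rot":[0,0,0],"travel":[-0.987,0.437,0.55],"gripper":-1},
  {"delta_rot":[0,0,0],"travel":[-0.987,0.437,0.55],"gripper":-1},
])

```text
clock: 3.55
tool_pos: [0.5351, 0.0524, 0.1476]
eef_rot: [0.681, 0.724, 0.072, -0.077]
contact_force: [-0.0, -0.2, 1.0]
opening: 0.007
```

Run:
```python
from c import *
plan(chute(-.140,.012),chute(-.130,.012))
M,o=frame(*CH); print('local',(M.T@(r.get_state()['tool_pos']-o)).round(4))
s=snap('top','top1.png'); w=snap('wrist','wrist1.png')
a=cv2.resize(s['color'][150:260,60:250,::-1],(570,330),interpolation=2)
cv2.imwrite('pics/crop2.png',np.vstack([a, cv2.resize(w['color'][...,::-1],(570,428))[160:428]]))
```

```text
t 3.55 at [0.5351 0.0524 0.1476] F [-0.  -0.2  1. ] open 0.007
travel [-0.017, 0.003, 0.508] rot [-0.0004, -0.0005, 0.0026]
travel [0.05, 0.004, 0.508] rot [-0.0004, -0.0005, 0.0026]
local [-0.1376  0.0004  0.0881]
```

View pics/crop2.png

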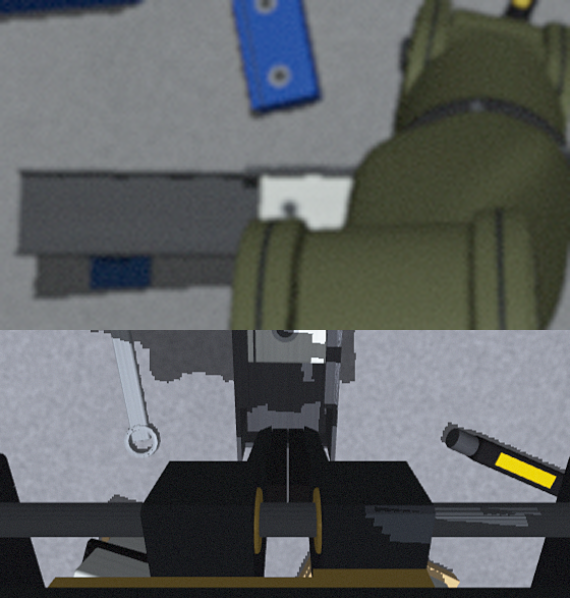

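The wrist view shows the shut fingers at (288,440), centred between the chute walls (240 and 335), with the blank just uphill. I'll descend into the free floor and start pushing.

>>> play_rows([
  {"delta_rot":[0,0,0.0026],"travel":[0,0.003,0.15],"gripper":-1},
  {"delta_rot":[0,0,0.0026],"travel":[0,0.003,0.3],"gripper":-1},
  {"delta_rot":[0,0,0.0026],"travel":[0,0.003,0.42],"gripper":-1},
  {"delta_rot":[0,0,0.0026],"travel":[0,0.003,0.5],"gripper":-1},
  {"delta_rot":[0,0,0.0026],"travel":[0,0.003,0.5],"gripper":-1},
  {"delta_rot":[0,0,0.0026],"travel":[0.05,0.003,0.5],"gripper":-1},
  {"delta_rot":[0,0,0.0026],"travel":[0.08,0.003,0.5],"gripper":-1},
  {"delta_rot":[0,0,0.0026],"travel":[0.11,0.003,0.5],"gripper":-1},
  {"delta_rot":[0,0,0.0026],"travel":[0.15,0.003,0.5],"gripper":-1},
  {"delta_rot":[0,0,0.0026],"travel":[0.2,0.003,0.5],"gripper":-1},
  {"delta_rot":[0,0,0.0026],"travel":[0.25,0.003,0.5],"gripper":-1},
  {"delta_rot":[0,0,0.0026],"travel":[0.3,0.003,0.5],"gripper":-1},
])

```text
clock: 5.15
tool_pos: [0.5321, 0.1086, 0.0829]
eef_rot: [0.686, 0.72, 0.071, -0.076]
contact_force: [0.1, -4.9, 2.8]
opening: 0.004
```

Run:
```python
from c import *
plan(chute(-.06,.012),chute(.012,.012))
M,o=frame(*CH); print('local',(M.T@(r.get_state()['tool_pos']-o)).round(4))
for n in['scene']:
    s=snap(n); analyse(cloud(s),s['color'],CH)
```

```text
t 5.15 at [0.5321 0.1086 0.0829] F [ 0.1 -4.9  2.8] open 0.004
travel [0.24, 0.001, 0.007] rot [-0.0002, 0.0004, -0.0018]
travel [0.72, -0.001, 0.007] rot [-0.0002, 0.0004, -0.0018]
local [-0.096   0.0004  0.0131]
chute [0.5299 0.2042] 93.89 width 0.0669 len 0.3661 floor z -0.0004
 blank x [0.0085 0.0254] y [-0.0203  0.0282] z 0.0294 81
```

>>> play_rows([
  {"delta_rot":[0,0,0],"travel":[0.06,0,0],"gripper":-1},
  {"delta_rot":[0,0,0],"travel":[0.12,0,0],"gripper":-1},
  {"delta_rot":[0,0,0],"travel":[0.18,0,0],"gripper":-1},
  {"delta_rot":[0,0,0],"travel":[0.24,0,0],"gripper":-1},
  {"delta_rot":[0,0,0],"travel":[0.3,0,0],"gripper":-1},
  {"delta_rot":[0,0,0],"travel":[0.36,0,0],"gripper":-1},
  {"delta_rot":[0,0,0],"travel":[0.42,0,0],"gripper":-1},
  {"delta_rot":[0,0,0],"travel":[0.48,0,0],"gripper":-1},
  {"delta_rot":[0,0,0],"travel":[0.54,0,0],"gripper":-1},
  {"delta_rot":[0,0,0],"travel":[0.6,0,0],"gripper":-1},
  {"delta_rot":[0,0,0],"travel":[0.66,0,0],"gripper":-1},
  {"delta_rot":[0,0,0],"travel":[0.7,0,0],"gripper":-1},
])

```text
clock: 6.7
tool_pos: [0.5265, 0.2117, 0.1046]
eef_rot: [0.686, 0.72, 0.071, -0.076]
contact_force: [0.1, -4.6, 2.3]
opening: 0.001
```

>>> play_rows([
  {"delta_rot":[0,0,0],"travel":[0.02,0,0],"gripper":-1},
  {"delta_rot":[0,0,0],"travel":[0.02,0,0],"gripper":-1},
  {"delta_rot":[0,0,0],"travel":[-0.03,0,0],"gripper":-1},
  {"delta_rot":[0,0,0],"travel":[-0.03,0,-0.2],"gripper":-1},
  {"delta_rot":[0,0,0],"travel":[-0.03,0,-0.5],"gripper":-1},
  {"delta_rot":[0,0,0],"travel":[-0.03,0,-0.8],"gripper":1},
  {"delta_rot":[0,0,0],"travel":[-0.03,0,-0.8],"gripper":1},
  {"delta_rot":[0,0,0],"travel":[-0.03,0,-0.8],"gripper":1},
])

```text
clock: 7.7
tool_pos: [0.5277, 0.1831, 0.2203]
eef_rot: [0.685, 0.72, 0.071, -0.077]
contact_force: [0.5, -0.5, 0.4]
opening: 0.32
```

Run:
```python
from c import *
plan(chute(.075,.12))
M,o=frame(*CH); print('local',(M.T@(r.get_state()['tool_pos']-o)).round(4))
for n in['scene','top']:
    s=snap(n,n+'2.png'); P=cloud(s)
    L=(P-o)@M; c=s['color']
    ok=(abs(L[...,0])<.2)&(abs(L[...,1])<.032)&(abs(L[...,2]-.03)<.005)&(c.min(-1)>95)
    B=L[ok]; print(n,len(B),np.percentile(B[:,0],[1,99]).round(4),np.percentile(B[:,1],[1,50,99]).round(4)) if len(B) else print(0)
```

```text
t 7.7 at [0.5277 0.1831 0.2203] F [ 0.5 -0.5  0.4] open 0.32
travel [0.463, 0.004, 0.081] rot [-0.001, -0.0003, -0.0012]
local [0.0056 0.0009 0.132 ]
scene 485 [0.0229 0.1318] [-0.0261 -0.0019  0.0294]
0
```

The blank now spans chute x of about +22 to +132 mm, wholly clear of the lips. I'll grasp it across its width, with the tips about 12.5 mm above the floor to clear the 10 mm walls.

>>> play_rows([
  {"delta_rot":[0,0,0],"travel":[0.24,0.004,0.02],"gripper":1},
  {"delta_rot":[0,0,0],"travel":[0.476,0.004,0.08],"gripper":1},
  {"delta_rot":[0,0,0],"travel":[0.476,0.004,0.08],"gripper":1},
  {"delta_rot":[0,0,0],"travel":[0.476,0.004,0.25],"gripper":1},
  {"delta_rot":[0,0,0],"travel":[0.476,0.004,0.4],"gripper":1},
  {"delta_rot":[0,0,0],"travel":[0.476,0.004,0.4],"gripper":1},
])

```text
clock: 8.55
tool_pos: [0.5233, 0.2637, 0.1748]
eef_rot: [0.686, 0.72, 0.069, -0.078]
contact_force: [-0.3, -0.0, -0.1]
opening: 0.999
```

Run:
```python
from c import *
w=snap('wrist','wrist3.png')
plan(chute(.077,.0125),chute(.077,.06))
M,o=frame(*CH); print('local',(M.T@(r.get_state()['tool_pos']-o)).round(4))
```

```text
t 8.6 at [0.5243 0.2638 0.176 ] F [-0.9 -0.5  0.6] open 1.001
travel [0.011, 0.001, 0.396] rot [-0.0013, 0.0003, -0.0018]
travel [0.011, 0.0, 0.08] rot [-0.0013, 0.0003, -0.0018]
local [ 0.0754 -0.      0.0719]
```

View pics/wrist3.png

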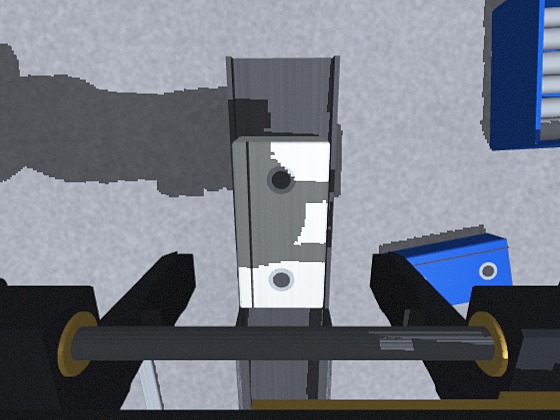

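The wrist view shows the blank at (282,225) between the open fingers (tips at about 190 and 372), well centred in the open channel. Descend and grip.

>>> play_rows([
  {"delta_rot":[0,0,0],"travel":[0.01,0,0.15],"gripper":1},
  {"delta_rot":[0,0,0],"travel":[0.01,0,0.3],"gripper":1},
  {"delta_rot":[0,0,0],"travel":[0.01,0,0.396],"gripper":1},
  {"delta_rot":[0,0,0],"travel":[0.01,0,0.396],"gripper":1},
  {"delta_rot":[0,0,0],"travel":[0.01,0,0.396],"gripper":0.2},
  {"delta_rot":[0,0,0],"travel":[0.01,0,0.396],"gripper":0.2},
  {"delta_rot":[0,0,0],"travel":[0.01,0,0.396],"gripper":0.2},
  {"delta_rot":[0,0,0],"travel":[0.01,0,0.396],"gripper":0.2},
  {"delta_rot":[0,0,0],"travel":[0.01,0,0.396],"gripper":0.2},
], force=35)

```text
clock: 9.72
tool_pos: [0.5231, 0.2786, 0.1196]
eef_rot: [0.686, 0.72, 0.071, -0.077]
contact_force: [-3.7, -2.3, 4.8]
opening: 0.634
```

Run:
```python
from c import *
plan(chute(.077,.0125),chute(.077,.11))
M,o=frame(*CH); print('local',(M.T@(r.get_state()['tool_pos']-o)).round(4))
```

```text
t 9.72 at [0.5231 0.2786 0.1196] F [-3.7 -2.3  4.8] open 0.634
travel [-0.007, 0.002, 0.008] rot [-0.001, -0.0, -0.0013]
travel [-0.007, 0.0, -0.642] rot [-0.001, -0.0, -0.0013]
local [0.0781 0.0003 0.0137]
```

Gripped at a 56 mm opening. Lift along the chute normal.

>>> play_rows([
  {"delta_rot":[0,0,0],"travel":[0,0,0],"gripper":-1},
  {"delta_rot":[0,0,0],"travel":[0,0,0],"gripper":-1},
  {"delta_rot":[0,0,0],"travel":[0,0,-0.06],"gripper":-1},
  {"delta_rot":[0,0,0],"travel":[0,0,-0.15],"gripper":-1},
  {"delta_rot":[0,0,0],"travel":[0,0,-0.3],"gripper":-1},
  {"delta_rot":[0,0,0],"travel":[0,0,-0.5],"gripper":-1},
  {"delta_rot":[0,0,0],"travel":[0,0,-0.8],"gripper":-1},
  {"delta_rot":[0,0,0],"travel":[0,0,-0.8],"gripper":-1},
  {"delta_rot":[0,0,0],"travel":[0,0,-0.8],"gripper":-1},
])

```text
clock: 10.85
tool_pos: [0.5249, 0.2537, 0.2363]
eef_rot: [0.686, 0.72, 0.071, -0.077]
contact_force: [-0.8, -0.9, -4.1]
opening: 0.635
```

Run:
```python
from c import *
print(r.get_state()['q'].round(2))
plan(down(.42,.25,.225,180),down(.42,.25,.10,180))
```

```text
[-0.42  0.61 -0.    1.78 -0.31  0.7  -0.14]
t 10.85 at [0.5249 0.2537 0.2363] F [-0.8 -0.9 -4.1] open 0.635
travel [-0.006, -0.7, 0.078] rot [0.0498, -0.0541, -0.4824]
travel [-0.179, -0.697, 0.893] rot [0.0498, -0.0541, -0.4824]
```

>>> play_rows([
  {"delta_rot":[0.005,-0.0054,-0.048],"travel":[0,-0.08,-0.05],"gripper":-1},
  {"delta_rot":[0.01,-0.0108,-0.096],"travel":[0,-0.16,-0.05],"gripper":-1},
  {"delta_rot":[0.015,-0.0162,-0.144],"travel":[0,-0.25,-0.05],"gripper":-1},
  {"delta_rot":[0.02,-0.0216,-0.192],"travel":[0,-0.35,0],"gripper":-1},
  {"delta_rot":[0.025,-0.027,-0.241],"travel":[0,-0.5,0],"gripper":-1},
  {"delta_rot":[0.03,-0.0325,-0.289],"travel":[0,-0.6,0],"gripper":-1},
  {"delta_rot":[0.035,-0.038,-0.337],"travel":[-0.006,-0.7,0.078],"gripper":-1},
  {"delta_rot":[0.04,-0.0433,-0.386],"travel":[-0.006,-0.7,0.078],"gripper":-1},
  {"delta_rot":[0.045,-0.0487,-0.434],"travel":[-0.006,-0.7,0.078],"gripper":-1},
  {"delta_rot":[0.0498,-0.0541,-0.4824],"travel":[-0.006,-0.7,0.078],"gripper":-1},
  {"delta_rot":[0.0498,-0.0541,-0.4824],"travel":[-0.006,-0.7,0.078],"gripper":-1},
  {"delta_rot":[0.0498,-0.0541,-0.4824],"travel":[-0.006,-0.7,0.078],"gripper":-1},
])

```text
clock: 12.35
tool_pos: [0.4202, 0.2499, 0.2247]
eef_rot: [0.001, 1.0, -0.0, -0.0]
contact_force: [0.5, -0.7, -4.0]
opening: 0.632
```

Run:
```python
from c import *
print(r.get_state()['q'].round(2))
plan(down(.42,.25,.08,180),down(.42,.25,.012,180))
```

```text
[-0.45  0.54 -0.28  1.98  0.24  0.65  0.69]
t 12.35 at [0.4202 0.2499 0.2247] F [ 0.5 -0.7 -4. ] open 0.632
travel [0.001, 0.0, 0.964] rot [-0.0, -0.0002, -0.0009]
travel [0.001, 0.0, 1.418] rot [-0.0, -0.0002, -0.0009]
```

>>> play_rows([
  {"delta_rot":[0,0,0],"travel":[0,0,0.3],"gripper":-1},
  {"delta_rot":[0,0,0],"travel":[0,0,0.65],"gripper":-1},
  {"delta_rot":[0,0,0],"travel":[0,0,1],"gripper":-1},
  {"delta_rot":[0,0,0],"travel":[0,0,1],"gripper":-1},
  {"delta_rot":[0,0,0],"travel":[0,0,1],"gripper":-1},
])

```text
clock: 12.98
tool_pos: [0.4216, 0.2507, 0.0766]
eef_rot: [0.001, 1.0, 0.001, 0.001]
contact_force: [0.0, -0.1, -2.3]
opening: 0.633
```

Run:
```python
from c import *
plan(down(.42,.25,.0137,180))
```

```text
t 12.97 at [0.4216 0.2507 0.0766] F [ 0.  -0.1 -2.3] open 0.633
travel [0.012, -0.005, 0.419] rot [0.0005, 0.0008, -0.0004]
```

>>> play_rows([
  {"delta_rot":[0,0,0],"travel":[0,0,0.2],"gripper":-1},
  {"delta_rot":[0,0,0],"travel":[0,0,0.33],"gripper":-1},
  {"delta_rot":[0,0,0],"travel":[0,0,0.38],"gripper":-1},
  {"delta_rot":[0,0,0],"travel":[0,0,0.39],"gripper":-1},
  {"delta_rot":[0,0,0],"travel":[0,0,0.4],"gripper":-1},
  {"delta_rot":[0,0,0],"travel":[0,0,0.41],"gripper":-1},
  {"delta_rot":[0,0,0],"travel":[0,0,0.415],"gripper":-1},
  {"delta_rot":[0,0,0],"travel":[0,0,0.42],"gripper":-1},
])

```text
clock: 13.98
tool_pos: [0.4211, 0.2504, 0.0136]
eef_rot: [0.0, 1.0, 0.0, 0.001]
contact_force: [-2.2, 1.6, 18.5]
opening: 0.627
```

>>> play_rows([
  {"delta_rot":[0,0,0],"travel":[0,0,-0.005],"gripper":1},
  {"delta_rot":[0,0,0],"travel":[0,0,-0.005],"gripper":1},
  {"delta_rot":[0,0,0],"travel":[0,0,-0.005],"gripper":1},
  {"delta_rot":[0,0,0],"travel":[0,0,-0.3],"gripper":1},
  {"delta_rot":[0,0,0],"travel":[0,0,-0.7],"gripper":1},
  {"delta_rot":[0,0,0],"travel":[0,0,-1],"gripper":1},
  {"delta_rot":[0,0,0],"travel":[-0.2,-0.4,-1],"gripper":1},
  {"delta_rot":[0,0,0],"travel":[-0.2,-0.8,-1],"gripper":1},
  {"delta_rot":[0,0,0],"travel":[-0.2,-1,-1],"gripper":1},
  {"delta_rot":[0,0,0],"travel":[-0.2,-1,-1],"gripper":1},
])

```text
clock: 15.22
tool_pos: [0.4502, 0.0968, 0.1621]
eef_rot: [0.003, 1.0, -0.001, -0.0]
contact_force: [0.2, 0.4, -0.4]
opening: 1.0
```

Run:
```python
from c import *
for n in['scene','top']:
    s=snap(n); P=cloud(s); print(n,rect(P,(.42,.25),.075,.02,.04))
plan(down(.511,-.2945,.12,178))
```

```text
scene (array([0.4018, 0.2476, 0.0297, 0.0757, 0.061 , 2.5939]), np.int64(298))
top None
t 15.32 at [0.4508 0.101  0.1623] F [-0.8  0.7  0.2] open 1.001
travel [-0.401, -2.637, 0.279] rot [0.0005, 0.0004, 0.0111]
```

>>> play_rows([
  {"delta_rot":[0,0,0],"travel":[-0.1,-0.4,-0.1],"gripper":1},
  {"delta_rot":[0,0,0],"travel":[-0.2,-0.8,-0.1],"gripper":1},
  {"delta_rot":[0,0,0],"travel":[-0.2,-1,-0.1],"gripper":1},
  {"delta_rot":[0,0,0],"travel":[-0.2,-1,-0.1],"gripper":1},
])

```text
clock: 15.82
tool_pos: [0.481, -0.0509, 0.1771]
eef_rot: [0.001, 1.0, 0.0, 0.001]
contact_force: [0.5, 0.2, 0.1]
opening: 0.999
```

>>> play_rows([
  {"delta_rot":[0,0,0],"travel":[-0.1,-0.4,0],"gripper":1},
  {"delta_rot":[0,0,0],"travel":[-0.2,-0.8,0],"gripper":1},
  {"delta_rot":[0,0,0],"travel":[-0.2,-1,0],"gripper":1},
  {"delta_rot":[0,0,0],"travel":[-0.2,-1,0],"gripper":1},
])

```text
clock: 16.32
tool_pos: [0.5113, -0.1998, 0.177]
eef_rot: [0.001, 1.0, 0.0, 0.001]
contact_force: [-0.1, 0.5, -0.1]
opening: 1.003
```

Run:
```python
from c import *
for n in['scene','top']:
    s=snap(n,n+'4.png'); P=cloud(s)
    print(n,'set-aside',rect(P,(.42,.25),.075,.02,.04)); print('sheet',rect(P,(.51,-.295),.09,.025,.048)); print('base',rect(P,(.64,-.12),.09,.032,.052))
plan(down(.511,-.2945,.12,178))
```

```text
scene set-aside (array([ 0.4019,  0.249 ,  0.0296,  0.0743,  0.0615, -0.0323]), np.int64(298))
sheet (array([ 0.5084, -0.2945,  0.0357,  0.1326,  0.0674, -2.0423]), np.int64(1295))
base (array([  0.6347,  -0.1182,   0.0416,   0.1133,   0.0591, -22.96  ]), np.int64(879))
top set-aside (array([ 0.4231,  0.2488,  0.0296,  0.1092,  0.0574, -0.1741]), np.int64(1051))
sheet None
base (array([  0.6372,  -0.1183,   0.0425,   0.1109,   0.0562, -23.5425]), np.int64(885))
t 16.43 at [ 0.5114 -0.1964  0.1773] F [-0.4  0.3 -0.6] open 1.001
travel [0.006, -0.655, 0.38] rot [0.0008, 0.0005, 0.0123]
```

>>> play_rows([
  {"delta_rot":[0,0,0.006],"travel":[0.006,-0.35,0],"gripper":1},
  {"delta_rot":[0,0,0.0115],"travel":[0.006,-0.655,0.1],"gripper":1},
  {"delta_rot":[0,0,0.0115],"travel":[0.006,-0.655,0.4],"gripper":1},
  {"delta_rot":[0,0,0.0115],"travel":[0.006,-0.655,0.6],"gripper":1},
  {"delta_rot":[0,0,0.0115],"travel":[0.006,-0.655,0.6],"gripper":1},
])

```text
clock: 17.05
tool_pos: [0.5095, -0.294, 0.0856]
eef_rot: [0.016, 1.0, 0.002, -0.001]
contact_force: [0.1, -0.2, -0.2]
opening: 0.998
```

Run:
```python
from c import *
w=snap('wrist','wrist5.png')
plan(down(.511,-.2945,.014,178))
```

```text
t 17.1 at [ 0.5105 -0.295   0.0871] F [ 0.2  0.  -0.2] open 1.002
travel [-0.003, 0.002, 0.487] rot [0.0008, 0.0001, 0.0008]
```

View pics/wrist5.png

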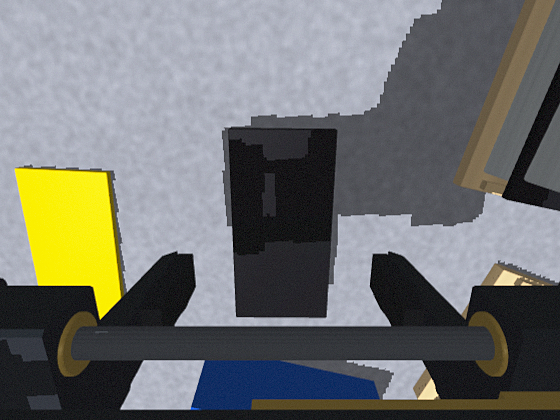

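The wrist view shows the black sheet at (283,222), centred between the open fingers, with yellow clear at left. Descend and grip.

>>> play_rows([
  {"delta_rot":[0,0,0.001],"travel":[0,0,0.2],"gripper":1},
  {"delta_rot":[0,0,0.001],"travel":[0,0,0.4],"gripper":1},
  {"delta_rot":[0,0,0.001],"travel":[0,0,0.487],"gripper":1},
  {"delta_rot":[0,0,0.001],"travel":[0,0,0.487],"gripper":1},
  {"delta_rot":[0,0,0.001],"travel":[0,0,0.487],"gripper":-1},
  {"delta_rot":[0,0,0.001],"travel":[0,0,0.487],"gripper":-1},
  {"delta_rot":[0,0,0.001],"travel":[0,0,0.487],"gripper":-1},
  {"delta_rot":[0,0,0.001],"travel":[0,0,0.487],"gripper":-1},
  {"delta_rot":[0,0,0.001],"travel":[0,0,0.487],"gripper":-1},
], force=20)

```text
clock: 18.23
tool_pos: [0.5103, -0.2982, 0.015]
eef_rot: [0.02, 1.0, -0.0, 0.001]
contact_force: [-0.8, 0.5, 6.1]
opening: 0.717
```

>>> play_rows([
  {"delta_rot":[0,0,0],"travel":[0,0,-0.05],"gripper":-1},
  {"delta_rot":[0,0,0],"travel":[0,0,-0.2],"gripper":-1},
  {"delta_rot":[0,0,0],"travel":[0,0,-0.5],"gripper":-1},
  {"delta_rot":[0,0,0],"travel":[0,0,-0.8],"gripper":-1},
  {"delta_rot":[0,0,0],"travel":[0,0,-0.8],"gripper":-1},
])

```text
clock: 18.85
tool_pos: [0.5117, -0.2991, 0.1377]
eef_rot: [0.02, 1.0, -0.001, 0.004]
contact_force: [0.3, 0.5, -1.1]
opening: 0.717
```

Run:
```python
from c import *
s=snap('scene','scene6.png'); P=cloud(s); z=r.get_state()['tool_pos'][2]
print(rect(P,(.51,-.295),.085,z+.012,z+.03))
plan(down(.6355,-.117,.137,156.6))
```

```text
(array([  0.539 ,  -0.2966,   0.1585,   0.093 ,   0.0827, -77.6906]), np.int64(900))
t 18.9 at [ 0.5102 -0.2987  0.1356] F [ 0.1 -0.2 -1.7] open 0.72
travel [-0.786, 1.244, -0.007] rot [-0.0001, 0.0012, 0.1173]
```

>>> play_rows([
  {"delta_rot":[0,0,0.03],"travel":[-0.2,0.25,-0.2],"gripper":-1},
  {"delta_rot":[0,0,0.06],"travel":[-0.4,0.5,-0.2],"gripper":-1},
  {"delta_rot":[0,0,0.09],"travel":[-0.6,0.75,-0.2],"gripper":-1},
  {"delta_rot":[0,0,0.117],"travel":[-0.786,1,-0.2],"gripper":-1},
  {"delta_rot":[0,0,0.117],"travel":[-0.786,1,-0.2],"gripper":-1},
  {"delta_rot":[0,0,0.117],"travel":[-0.786,1,-0.2],"gripper":-1},
])

```text
clock: 19.65
tool_pos: [0.6318, -0.1537, 0.1627]
eef_rot: [0.202, 0.979, -0.001, -0.001]
contact_force: [-0.6, -1.6, -1.0]
opening: 0.717
```

```bash
cat >> c.py <<'E'
def mean(n=6):
    A=[]
    for i in range(n):
        viewer.snapshot('wrist'); s=r.get_state(); A.append(np.r_[s['tool_pos'],R.from_quat(s['eef_rot']).as_rotvec()*np.sign(s['eef_rot'][1])])
    A=np.array(A); q=[]
    m=A[:,:3].mean(0); Rm=R.from_rotvec(A[:,3:]).mean().as_matrix()
    print('mean',m.round(4),'sd',A[:,:3].std(0).round(4),'heading',np.degrees(np.arctan2(Rm[1,0],Rm[0,0])).round(2),'tilt',Rm[:,2].round(3))
    return m,Rm
E
python3 - <<'E'
from c import *
m=mean(6)
s=snap('scene','scene7.png'); w=snap('wrist'); P=cloud(w); cv2.imwrite('pics/w7.png',w['color'][...,::-1])
plan(down(.6360,-.1175,.08,156.6),down(.6360,-.1175,.026,156.6),start=m)
# wrist cloud: sheet top
t=m[0]
q=rect(P,t[:2],.09,t[2]+.014,t[2]+.035); print('sheet by wrist',q)
print('base by wrist',rect(P,(.637,-.118),.1,.034,.05))
E
```

```text
mean [ 0.6322 -0.1547  0.1637] sd [0.0004 0.0003 0.0004] heading 156.56 tilt [-0.001 -0.001 -1.   ]
t 20.05 at [ 0.6331 -0.1536  0.1644] F [ 0.3 -0.2 -1.2] open 0.722
travel [0.075, 0.238, 0.558] rot [-0.0003, -0.0002, -0.0002]
travel [0.075, 0.238, 0.918] rot [-0.0003, -0.0002, -0.0002]
sheet by wrist (array([ 0.6106, -0.1429,  0.1857,  0.0945,  0.084 , 66.5083]), np.int64(31303))
base by wrist (array([ 5.9230e-01, -9.7600e-02,  4.2200e-02,  5.5200e-02,  1.6500e-02,
        6.6495e+01]), np.int64(1522))
```

View pics/scene7.png

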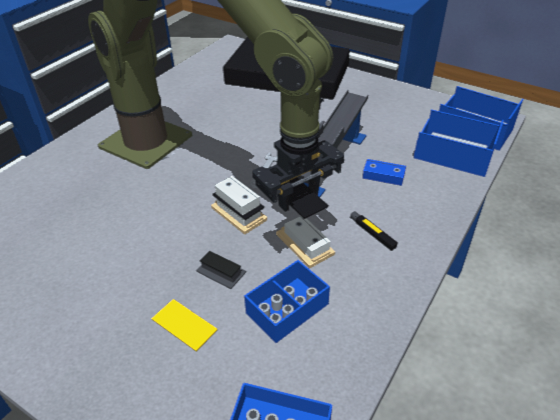

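The scene view shows the sheet held level at (310,203), about 35 mm short of the base blank at (306,240). I'll align it, then lower.

>>> play_rows([
  {"delta_rot":[0,0,0],"travel":[0.075,0.238,0],"gripper":-1},
  {"delta_rot":[0,0,0],"travel":[0.075,0.238,0.2],"gripper":-1},
  {"delta_rot":[0,0,0],"travel":[0.075,0.238,0.5],"gripper":-1},
  {"delta_rot":[0,0,0],"travel":[0.075,0.238,0.72],"gripper":-1},
  {"delta_rot":[0,0,0],"travel":[0.075,0.238,0.72],"gripper":-1},
])

```text
clock: 20.68
tool_pos: [0.6351, -0.1155, 0.0541]
eef_rot: [0.202, 0.979, -0.0, -0.002]
contact_force: [-0.2, 0.4, -1.6]
opening: 0.719
```

Run:
```python
from c import *
m=mean(5)
plan(down(.6360,-.1175,.029,156.6),down(.6360,-.1175,.0265,156.6),start=m)
t=m[0]
for n in['scene','top']:
    s=snap(n,n+'8.png'); P=cloud(s)
    print(n,'sheet',rect(P,t[:2],.095,t[2]+.013,t[2]+.029),'base',rect(P,t[:2],.09,.034,.05))
```

```text
mean [ 0.6381 -0.1157  0.0576] sd [0.0007 0.0001 0.0009] heading 156.66 tilt [ 0.003  0.    -1.   ]
t 20.93 at [ 0.6386 -0.1158  0.0583] F [ 0.4 -0.5 -0.9] open 0.716
travel [0.009, -0.017, 0.19] rot [0.0004, 0.0008, 0.0003]
travel [0.009, -0.017, 0.207] rot [0.0004, 0.0008, 0.0003]
scene sheet (array([ 6.62500e-01, -1.21900e-01,  7.90000e-02,  9.02000e-02,
        8.75000e-02,  8.42766e+01]), np.int64(764)) base (array([  0.6571,  -0.1289,   0.0412,   0.0641,   0.0564, -26.3092]), np.int64(273))
top sheet None base None
```

>>> play_rows([
  {"delta_rot":[0,0,0],"travel":[0.009,-0.012,0.08],"gripper":-1},
  {"delta_rot":[0,0,0],"travel":[0.009,-0.012,0.15],"gripper":-1},
  {"delta_rot":[0,0,0],"travel":[0.009,-0.012,0.17],"gripper":-1},
  {"delta_rot":[0,0,0],"travel":[0.009,-0.012,0.185],"gripper":-1},
  {"delta_rot":[0,0,0],"travel":[0.009,-0.012,0.195],"gripper":-1},
  {"delta_rot":[0,0,0],"travel":[0.009,-0.012,0.195],"gripper":-1},
])

```text
clock: 21.78
tool_pos: [0.6355, -0.1167, 0.0273]
eef_rot: [0.202, 0.979, 0.0, 0.001]
contact_force: [0.3, 0.4, -0.3]
opening: 0.72
```

Run:
```python
from c import *
m=mean(4)
print(r.get_state()['contact_force'])
plan(down(.6360,-.1175,.027,156.6),start=m)
```

```text
mean [ 0.6355 -0.1167  0.0273] sd [0. 0. 0.] heading 156.67 tilt [ 0.001  0.    -1.   ]
[ 0.78041131  0.29148973 -1.8637984 ]
t 21.98 at [ 0.6354 -0.1167  0.0273] F [ 0.8  0.3 -1.9] open 0.722
travel [-0.005, -0.003, 0.002] rot [0.0003, 0.0004, 0.0004]
```

>>> play_rows([
  {"delta_rot":[0,0,0],"travel":[-0.003,-0.003,0.006],"gripper":-1},
  {"delta_rot":[0,0,0],"travel":[-0.003,-0.003,0.012],"gripper":-1},
  {"delta_rot":[0,0,0],"travel":[-0.003,-0.003,0.012],"gripper":-1},
])

```text
clock: 22.35
tool_pos: [0.6356, -0.1168, 0.0269]
eef_rot: [0.202, 0.979, 0.0, 0.001]
contact_force: [-3.5, 1.8, 11.8]
opening: 0.716
```

Contact, about 12 N. Release and rise.

>>> play_rows([
  {"delta_rot":[0,0,0],"travel":[0,0,-0.008],"gripper":-1},
  {"delta_rot":[0,0,0],"travel":[0,0,-0.008],"gripper":1},
  {"delta_rot":[0,0,0],"travel":[0,0,-0.008],"gripper":1},
  {"delta_rot":[0,0,0],"travel":[0,0,-0.008],"gripper":1},
  {"delta_rot":[0,0,0],"travel":[0,0,-0.2],"gripper":1},
  {"delta_rot":[0,0,0],"travel":[0,0,-0.6],"gripper":1},
  {"delta_rot":[0,0,0],"travel":[0,0,-0.9],"gripper":1},
  {"delta_rot":[0,0,-0.05],"travel":[0.4,0.3,-0.95],"gripper":1},
  {"delta_rot":[0,0,-0.1],"travel":[0.7,0.7,-0.95],"gripper":1},
  {"delta_rot":[0,0,-0.13],"travel":[1,1,-0.95],"gripper":1},
  {"delta_rot":[0,0,-0.13],"travel":[1,1,-0.95],"gripper":1},
  {"delta_rot":[0,0,-0.13],"travel":[1,1,-0.95],"gripper":1},
])

```text
clock: 23.85
tool_pos: [0.5564, 0.0824, 0.168]
eef_rot: [-0.003, 1.0, 0.001, 0.0]
contact_force: [1.2, -0.9, -0.2]
opening: 1.005
```

Run:
```python
from c import *
m=mean(5)
for n in['scene','top']:
    s=snap(n,n+'9.png'); P=cloud(s)
    print(n,'sheet',rect(P,(.636,-.117),.095,.0445,.055),'base',rect(P,(.636,-.117),.095,.006,.055),'aside',rect(P,(.42,.25),.075,.02,.04))
plan(down(.4225,.2495,.16,180),start=m)
```

```text
mean [0.5576 0.0781 0.1677] sd [0.0002 0.0009 0.0001] heading 179.96 tilt [ 0.001 -0.001 -1.   ]
scene sheet (array([  0.6343,  -0.1169,   0.0479,   0.1323,   0.0669, -22.7963]), np.int64(1052)) base (array([  0.6313,  -0.1211,   0.0461,   0.1406,   0.078 , -21.9826]), np.int64(1849)) aside (array([ 0.396 ,  0.2355,  0.0293,  0.0673,  0.035 , -1.5418]), np.int64(148))
top sheet (array([  0.6361,  -0.1173,   0.0485,   0.1296,   0.0641, -23.354 ]), np.int64(1100)) base (array([  0.638 ,  -0.1239,   0.0475,   0.1462,   0.0754, -23.8302]), np.int64(1655)) aside (array([0.3869, 0.2682, 0.0297, 0.0367, 0.0209, 1.4613]), np.int64(103))
t 24.2 at [0.5575 0.0781 0.1676] F [-0.1 -0.7 -0.1] open 1.0
travel [0.902, 1.142, 0.049] rot [-0.0003, 0.0004, -0.0002]
```

Sheet centre is (0.6361,-0.1173), yaw -23.35°, against the base blank's (0.6371,-0.1182), -23.55°, so it's square within about 1 mm. Now for the freed blank.

>>> play_rows([
  {"delta_rot":[0,0,0],"travel":[0.36,0.4,0],"gripper":1},
  {"delta_rot":[0,0,0],"travel":[0.7,0.8,0.05],"gripper":1},
  {"delta_rot":[0,0,0],"travel":[0.9,1,0.05],"gripper":1},
  {"delta_rot":[0,0,0],"travel":[0.9,1,0.05],"gripper":1},
])

```text
clock: 24.7
tool_pos: [0.4191, 0.2328, 0.1604]
eef_rot: [-0.004, 1.0, 0.001, -0.0]
contact_force: [-0.0, 0.8, 0.5]
opening: 1.002
```

Run:
```python
from c import *
m=mean(5)
plan(down(.4225,.25,.07,180),start=m)
```

```text
mean [0.4221 0.2296 0.1603] sd [0.0016 0.0018 0.0001] heading -179.9 tilt [ 0.001  0.    -1.   ]
t 24.95 at [0.4236 0.2277 0.1602] F [ 0.1  0.1 -0. ] open 1.0
travel [-0.002, 0.136, 0.602] rot [0.0001, 0.0004, 0.0005]
```

>>> play_rows([
  {"delta_rot":[0,0,0],"travel":[0,0.146,0],"gripper":1},
  {"delta_rot":[0,0,0],"travel":[0,0.146,0.3],"gripper":1},
  {"delta_rot":[0,0,0],"travel":[0,0.146,0.6],"gripper":1},
  {"delta_rot":[0,0,0],"travel":[0,0.146,0.6],"gripper":1},
  {"delta_rot":[0,0,0],"travel":[0,0.146,0.8],"gripper":1},
  {"delta_rot":[0,0,0],"travel":[0,0.146,1],"gripper":1},
  {"delta_rot":[0,0,0],"travel":[0,0.146,1],"gripper":1},
  {"delta_rot":[0,0,0],"travel":[0,0.146,1],"gripper":1},
])

```text
clock: 25.95
tool_pos: [0.4233, 0.2515, 0.0119]
eef_rot: [0.0, 1.0, 0.001, 0.001]
contact_force: [-0.3, 1.1, 0.9]
opening: 1.002
```

Run:
```python
from c import *
m=mean(4)
plan(down(.4225,.25,.010,180),start=m)
```

```text
mean [0.423  0.2518 0.0117] sd [0.0002 0.0001 0.0002] heading -179.98 tilt [ 0.003  0.002 -1.   ]
t 26.15 at [0.4228 0.2518 0.0115] F [ 0.4 -0.1  0.1] open 1.004
travel [0.004, -0.012, 0.011] rot [0.0006, 0.0009, 0.0001]
```

>>> play_rows([
  {"delta_rot":[0,0,0],"travel":[0.003,-0.01,0.005],"gripper":1},
  {"delta_rot":[0,0,0],"travel":[0.003,-0.01,0.005],"gripper":-1},
  {"delta_rot":[0,0,0],"travel":[0.003,-0.01,0.005],"gripper":-1},
  {"delta_rot":[0,0,0],"travel":[0.003,-0.01,0.005],"gripper":-1},
  {"delta_rot":[0,0,0],"travel":[0.003,-0.01,0.005],"gripper":-1},
  {"delta_rot":[0,0,0],"travel":[0.003,-0.01,0.005],"gripper":-1},
], force=35)

```text
clock: 26.9
tool_pos: [0.4215, 0.2502, 0.0095]
eef_rot: [-0.001, 1.0, 0.0, 0.0]
contact_force: [-1.2, -0.4, -0.1]
opening: 0.631
```

Run:
```python
from c import *
m=mean(3); plan(start=m)
```

```text
mean [0.4215 0.2502 0.0094] sd [0. 0. 0.] heading -179.92 tilt [ 0.001  0.001 -1.   ]
t 27.05 at [0.4216 0.2502 0.0095] F [ 1.2  0.6 -1. ] open 0.63
```

>>> play_rows([
  {"delta_rot":[0,0,0],"travel":[0,0,-0.05],"gripper":-1},
  {"delta_rot":[0,0,0],"travel":[0,0,-0.2],"gripper":-1},
  {"delta_rot":[0,0,0],"travel":[0,0,-0.5],"gripper":-1},
  {"delta_rot":[0,0,0],"travel":[0,0,-0.8],"gripper":-1},
  {"delta_rot":[0,0,0],"travel":[0,-0.3,-1],"gripper":-1},
  {"delta_rot":[0,0,0],"travel":[0,-0.6,-1],"gripper":-1},
  {"delta_rot":[0,0,0],"travel":[-0.2,-0.9,-1],"gripper":-1},
  {"delta_rot":[0,0,0],"travel":[-0.4,-1,-1],"gripper":-1},
  {"delta_rot":[0,0,0],"travel":[-0.4,-1,-1],"gripper":-1},
  {"delta_rot":[0,0,0],"travel":[-0.4,-1,-1],"gripper":-1},
])

```text
clock: 28.3
tool_pos: [0.4805, 0.1001, 0.1594]
eef_rot: [-0.001, 1.0, 0.0, -0.0]
contact_force: [-0.2, -0.1, -3.5]
opening: 0.633
```

Run:
```python
from c import *
m=mean(3)
plan(down(.6366,-.1177,.16,156.5),start=m)
```

```text
mean [0.4803 0.1007 0.1595] sd [0.0001 0.0001 0.    ] heading -179.82 tilt [-0.  0. -1.]
t 28.45 at [0.4804 0.1008 0.1595] F [-0.4 -0.4 -4.1] open 0.632
travel [-1.037, -1.459, -0.004] rot [0.0, -0.0001, 0.1316]
```

>>> play_rows([
  {"delta_rot":[0,0,0.04],"travel":[-0.25,-0.35,0],"gripper":-1},
  {"delta_rot":[0,0,0.08],"travel":[-0.5,-0.7,0],"gripper":-1},
  {"delta_rot":[0,0,0.12],"travel":[-0.75,-0.95,0],"gripper":-1},
  {"delta_rot":[0,0,0.1316],"travel":[-0.9,-1,0],"gripper":-1},
  {"delta_rot":[0,0,0.1316],"travel":[-1,-1,0],"gripper":-1},
  {"delta_rot":[0,0,0.1316],"travel":[-1,-1,0],"gripper":-1},
  {"delta_rot":[0,0,0.1316],"travel":[-1,-1,0],"gripper":-1},
])

```text
clock: 29.32
tool_pos: [0.6304, -0.0489, 0.1593]
eef_rot: [0.204, 0.979, 0.0, -0.001]
contact_force: [0.1, 0.0, -3.3]
opening: 0.634
```

Run:
```python
from c import *
m=mean(4)
plan(down(.6358,-.1174,.16,156.5),down(.6358,-.1174,.066,156.5),start=m)
```

```text
mean [ 0.6308 -0.0493  0.1595] sd [0.0003 0.0002 0.0001] heading 156.44 tilt [-0.  0. -1.]
t 29.52 at [ 0.6311 -0.0495  0.1596] F [-0.5 -0.4 -3.1] open 0.629
travel [-0.212, -0.403, -0.003] rot [0.0, -0.0001, -0.0003]
travel [-0.212, -0.403, 0.623] rot [0.0, -0.0001, -0.0003]
```

>>> play_rows([
  {"delta_rot":[0,0,0],"travel":[-0.1,-0.2,0],"gripper":-1},
  {"delta_rot":[0,0,0],"travel":[-0.212,-0.403,0],"gripper":-1},
  {"delta_rot":[0,0,0],"travel":[-0.212,-0.403,0.15],"gripper":-1},
  {"delta_rot":[0,0,0],"travel":[-0.212,-0.403,0.35],"gripper":-1},
  {"delta_rot":[0,0,0],"travel":[-0.212,-0.403,0.5],"gripper":-1},
  {"delta_rot":[0,0,0],"travel":[-0.212,-0.403,0.6],"gripper":-1},
  {"delta_rot":[0,0,0],"travel":[-0.212,-0.403,0.6],"gripper":-1},
  {"delta_rot":[0,0,0],"travel":[-0.212,-0.403,0.6],"gripper":-1},
  {"delta_rot":[0,0,0],"travel":[-0.212,-0.403,0.6],"gripper":-1},
])

```text
clock: 30.65
tool_pos: [0.6376, -0.1179, 0.0707]
eef_rot: [0.205, 0.979, 0.0, 0.001]
contact_force: [0.4, -0.2, -3.7]
opening: 0.63
```

Run:
```python
from c import *
m=mean(4)
plan(down(.6358,-.1174,.0575,156.5),start=m)
```

```text
mean [ 0.6373 -0.1179  0.0703] sd [0.0002 0.     0.0002] heading 156.38 tilt [ 0.002  0.    -1.   ]
t 30.85 at [ 0.6371 -0.1179  0.07  ] F [-0.2  0.1 -3.9] open 0.634
travel [0.011, -0.001, 0.085] rot [0.0003, 0.0006, -0.0007]
```

Slow final lowering.

>>> play_rows([
  {"delta_rot":[0,0,0],"travel":[0.008,0,0.03],"gripper":-1},
  {"delta_rot":[0,0,0],"travel":[0.008,0,0.05],"gripper":-1},
  {"delta_rot":[0,0,0],"travel":[0.008,0,0.065],"gripper":-1},
  {"delta_rot":[0,0,0],"travel":[0.008,0,0.072],"gripper":-1},
  {"delta_rot":[0,0,0],"travel":[0.008,0,0.072],"gripper":-1},
  {"delta_rot":[0,0,0],"travel":[0.008,0,0.072],"gripper":-1},
])

```text
clock: 31.6
tool_pos: [0.6358, -0.1173, 0.0588]
eef_rot: [0.205, 0.979, 0.0, 0.001]
contact_force: [0.5, 0.6, -3.5]
opening: 0.634
```

Run:
```python
from c import *
m=mean(3)
plan(down(.6358,-.1174,.0575,156.5),start=m)
```

```text
mean [ 0.6358 -0.1174  0.0589] sd [0. 0. 0.] heading 156.38 tilt [ 0.001  0.    -1.   ]
t 31.75 at [ 0.6358 -0.1174  0.0589] F [ 0.7  0.2 -3. ] open 0.628
travel [0.0, -0.0, 0.009] rot [0.0003, 0.0003, -0.0007]
```

>>> play_rows([
  {"delta_rot":[0,0,0],"travel":[0,0,0.003],"gripper":-1},
  {"delta_rot":[0,0,0],"travel":[0,0,0.005],"gripper":-1},
  {"delta_rot":[0,0,0],"travel":[0,0,0.007],"gripper":-1},
  {"delta_rot":[0,0,0],"travel":[0,0,0.009],"gripper":-1},
  {"delta_rot":[0,0,0],"travel":[0,0,0.009],"gripper":-1},
])

```text
clock: 32.38
tool_pos: [0.6357, -0.1173, 0.0575]
eef_rot: [0.205, 0.979, 0.0, 0.0]
contact_force: [-0.3, -0.1, -2.0]
opening: 0.634
```

>>> play_rows([
  {"delta_rot":[0,0,0],"travel":[0,0,0.003],"gripper":-1},
  {"delta_rot":[0,0,0],"travel":[0,0,0.003],"gripper":-1},
])

```text
clock: 32.62
tool_pos: [0.6358, -0.1173, 0.0575]
eef_rot: [0.205, 0.979, 0.0, 0.001]
contact_force: [-2.1, -0.7, 3.4]
opening: 0.631
```

Contact at about 7 N, and the weight is carried. Release and retreat.

>>> play_rows([
  {"delta_rot":[0,0,0],"travel":[0,0,0],"gripper":0.35},
  {"delta_rot":[0,0,0],"travel":[0,0,0],"gripper":1},
  {"delta_rot":[0,0,0],"travel":[0,0,0],"gripper":1},
  {"delta_rot":[0,0,0],"travel":[0,0,0],"gripper":1},
  {"delta_rot":[0,0,0],"travel":[0,0,-0.2],"gripper":1},
  {"delta_rot":[0,0,0],"travel":[0,0,-0.6],"gripper":1},
  {"delta_rot":[0,0,0],"travel":[0,0,-0.9],"gripper":1},
  {"delta_rot":[0,0,0],"travel":[0.4,0.4,-0.9],"gripper":1},
  {"delta_rot":[0,0,0],"travel":[0.8,0.8,-0.9],"gripper":1},
  {"delta_rot":[0,0,0],"travel":[1,1,-0.9],"gripper":1},
  {"delta_rot":[0,0,0],"travel":[1,1,-0.9],"gripper":1},
  {"delta_rot":[0,0,0],"travel":[1,1,-0.9],"gripper":1},
])

```text
clock: 34.12
tool_pos: [0.5577, 0.0826, 0.1923]
eef_rot: [0.202, 0.979, 0.001, 0.0]
contact_force: [-0.9, 0.0, -0.2]
opening: 1.001
```

Run:
```python
from c import *
I=[]
for n in['scene','top']:
    s=snap(n,n+'10.png'); P=cloud(s)
    print(n,'top blank',rect(P,(.636,-.117),.09,.070,.09),'low',rect(P,(.636,-.117),.095,.042,.055),'full',rect(P,(.433,-.115),.08,.068,.09),'torch',rect(P,(.757,0),.1,.01,.03))
    I.append(s['color'][...,::-1])
a=cv2.resize(I[0][170:290,190:420],None,fx=2.6,fy=2.6,interpolation=2);b=cv2.resize(I[1][130:290,170:400],None,fx=1.7,fy=1.7,interpolation=2)
o=np.zeros((a.shape[0]+b.shape[0],600,3),np.uint8);o[:a.shape[0],:a.shape[1]]=a;o[a.shape[0]:,:b.shape[1]]=b
cv2.imwrite('pics/fin.png',o); print(o.shape,r.get_state()['clock'])
```

```text
scene top blank (array([  0.6348,  -0.1178,   0.0775,   0.1127,   0.0584, -23.888 ]), np.int64(880)) low (array([  0.6349,  -0.1188,   0.0482,   0.1323,   0.0638, -22.9977]), np.int64(316)) full (array([  0.4314,  -0.115 ,   0.0775,   0.113 ,   0.0592, -16.7425]), np.int64(757)) torch (array([ 7.55500e-01,  5.00000e-04,  1.88000e-02,  1.45200e-01,
        2.59000e-02, -1.91396e+01]), np.int64(457))
top top blank (array([  0.6365,  -0.1176,   0.0783,   0.1105,   0.0566, -23.6407]), np.int64(1021)) low (array([ 5.79200e-01, -1.01100e-01,  4.76000e-02,  4.80000e-02,
        1.28000e-02,  6.90339e+01]), np.int64(91)) full (array([  0.4329,  -0.1149,   0.0779,   0.1097,   0.0559, -15.5199]), np.int64(1097)) torch (array([ 7.56600e-01,  4.00000e-04,  1.94000e-02,  1.46100e-01,
        2.35000e-02, -2.00883e+01]), np.int64(454))
(584, 600, 3) 34.225
```

View pics/fin.png

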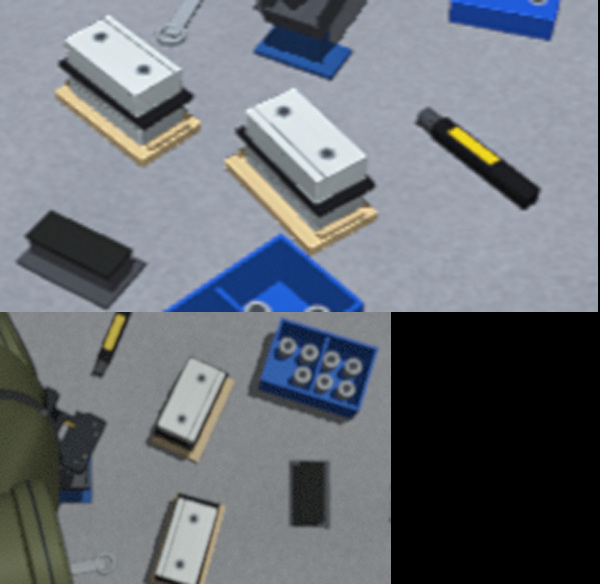

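The final view shows the new stack at (306,155), aligned like the finished one at (128,80): blank, black sheet, blank with its holes up. The gripper is well away from it.

```bash
python3 -c "
from h import *
print(r.finish_job())"
```

```text
the job is handed in; nothing more can be done
None
```

The job is done and handed in at about 34 s of the 67 s allowed; no verdict was reported.

I pushed the jammed blank uphill with the shut fingers until its lower end was about 12 mm past the lips. Then I lifted it out and set it on the bench for a moment. After laying the black sheet over the single blank, I set the freed blank on top.

**Last checks (top camera):**

| Part | x, y (m) | Yaw |
|---|---|---|
| Upper blank | 0.6365, -0.1176 | -23.6° |
| Sheet | 0.6361, -0.1173 | -23.4° |
| Base blank (before stacking) | 0.6371, -0.1182 | -23.5° |

- **Alignment:** the stack lines up to about 1.5 mm and 0.5°, and its top is 78 mm above the bench. The blank is flat, holes up, and touched down with about 7 N.
- **Left alone:** the finished stack and torch read the same as at the start within about 2 mm. I checked the wrench by eye only; it looks unmoved.
- **Disagreements:** the scene camera reads x about 2 mm lower than the top camera. The two agree on the relative alignment of the blanks and sheet. The base blank and most of the sheet are hidden under the upper blank at the end, so I did not fully re-measure those two.
- **Sheet pick-up:** the tool read about 3 mm off in y while picking up the sheet. The sheet still ended up within about 1.5 mm of the base blank.

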